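# Fit the tube carriers to the shaker cups and start it

### The arm

A 6-joint arm with a two-finger parallel gripper is mounted at the origin on a cart in front of the work surface, level with it; the furniture and walls round the work are solid. World frame = base frame: x ahead of the robot, y to its left, z up, the work surface at z = 0. Lengths are in m, angles in rad, forces in N, time in s.
With the tool pointing down it reaches from about 0.375 to 0.925 m from the base axis. Payload 5.7 kg.
Tool frame: the origin (TCP) lies midway between the tips of the shut fingers; the grasp point (between the pads) lies 19 mm behind it (ctrl.pinch_z is the z of the grasp point in the tool frame, in m); z points along the fingers, y is the line along which they close (so a half turn about z gives the same grasp; the last joint's range is limited). The gripper opens to 88 mm and grips with 3 to 60 N. Pads are 20 mm wide; open, the fingers measure 115 mm over their backs; the gripper's body (75 mm by 178 mm) begins 61 mm behind the grasp point.
Start: joints at [-1.302, 0.359, 1.51, -0, 1.272, -0.115], TCP at [0.225, -0.556, 0.223] pointing down, gripper open.
Joint ranges: [-2.97, 2.97], [-1.01, 2.36], [0.21, 2.38], [-0.96, 4.11], [0.2, 2.71], [-2.98, 2.98]. Speed limits (rad/s): [2.39, 2.39, 3.14, 3.14, 3.14, 3.14].

### API

Orientations are given as [roll, pitch, yaw] about the fixed x, y, z axes, in that order (R = Rz(yaw) Ry(pitch) Rx(roll)).
In Python, from bench import ctrl, vision gives the robot as it stands.
- The arm moves only by the tool jog_arm, never from a script. Its argument "increments" is a list of rows, each a list of 6 numbers: the shift along the world's x, y, z in cm, then the turn, a rotation vector about the world's x, y, z in degrees. A call has 1 to 12 rows; each row is the pose to reach, as a shift and turn from the pose commanded when the call began; what a row does not reach only later rows make up. A row lasts 1/12 s, in which the tool goes at most 41.7 mm and 7.16 degrees, less where a joint would pass 70% of its speed; a pose out of reach is approached as far as the arm can. A call with a gripper value outside its range is refused whole. "hand" is the closure, from 0 (fully open) to 1 (shut), set as the call begins (left out, the last holds). The fingers move at their own pace and stop on an object; "grip_force" is the grip in N (left out, the last holds). Time passes only in rows, so rows that repeat a pose let the fingers close. It gives the time, the measured TCP pose, the force, the opening and the grip force at its end, in the units of the state.
- ctrl.state(): the state, without advancing time (a new reading comes with each control period).
- vision.snapshot(name): name is "side" or "top"; returns a dict with "img" (400x640x3 uint8, red, green, blue), "fx", "fy", "cx", "cy" (pixels), "k1" (the pictures are not rectified: a ray, as slopes to the right and down, at radius r is drawn at 1 + k1 r^2 times it, then the intrinsics apply), "R" (3x3) and "t" (3): a world point X has camera coordinates R X + t. Camera axes: x right, y down, z forward; pixel columns grow to the right and rows downward; lengths in m; the calibration is good to about 2 mm. A picture is of the moment at which its call begins. There is no depth.
- ctrl.hand_in(): hands the job in; it is judged then, once.
The state is a dict: "time_s": time; "qpos": joint angles; "joint_velocities": joint speeds; "joint_torque": joint torques, N m; "tool_pos": TCP position; "tcp_rot": TCP orientation; "contact_force": force on the tool from outside, world axes, zero at the start; "wrist_torque": the same for the moment, N m; "opening": finger opening in m; "finger_force": force on a finger pad.
Only numpy, scipy, OpenCV 4.12 (cv2) and the standard library are available. Lean on these libraries where they do the work, as an engineer would, in place of code of your own. Each camera call takes 0.05 s, during which the arm holds its last target. There are 200 camera calls.

### The job

Set up the shaker: find out by trying which blue tube carrier belongs in each of the metal cups on the shaker, so that every cup holds the one carrier that nests properly in it, its collar resting on the cup's rim (not standing proud, not dropped in loose below the rim). Stand every carrier that is left over upright in the grey tray. When all the carriers are in place, start the shaker by pressing the keys on the control box fully down, one at a time, yellow, then blue, then green; leave the cups where they stand, and the bottles and the beaker alone.

Things in the scene. Friction and masses are not known exactly. Their poses are not given: they have to be found in the camera images.
- shaker: white shaker housing with a black rubber deck, fixed, 130 x 310 x 45 mm (x, y, z). Origin: centre of its underside; the deck is 45 mm above it; the cups stand in a row along its y axis at y = -95, 0 or +95 mm (one place may be empty). A carrier too wide for a cup stops with its foot on the rim, 50 mm above the cup's origin; one too narrow drops in, collar and all, to 5 mm above it; the 70 mm one fits none
- cup_a: aluminium holder cup, 1.5 kg, standing between four pins on the shaker; two or three cups are present. All are 76 mm across and 50 mm high, floor 5 mm thick, well 45 mm deep. Round bores differ: 43.6, 53.6 or 63.6 mm, one each among cup_a, cup_b, cup_c; which is which is not known. The right carrier rests with its collar on the rim, its origin 18 mm above the cup's. Origin: centre of its underside; z up
- cup_b: aluminium holder cup, 1.5 kg, standing between four pins on the shaker; two or three cups are present. All are 76 mm across and 50 mm high, floor 5 mm thick, well 45 mm deep. Round bores differ: 43.6, 53.6 or 63.6 mm, one each among cup_a, cup_b, cup_c; which is which is not known. The right carrier rests with its collar on the rim, its origin 18 mm above the cup's. Origin: centre of its underside; z up
- cup_c: aluminium holder cup, 1.5 kg, standing between four pins on the shaker; two or three cups are present. All are 76 mm across and 50 mm high, floor 5 mm thick, well 45 mm deep. Round bores differ: 43.6, 53.6 or 63.6 mm, one each among cup_a, cup_b, cup_c; which is which is not known. The right carrier rests with its collar on the rim, its origin 18 mm above the cup's. Origin: centre of its underside; z up
- carrier_1: loose blue round tube carrier, 0.12 to 0.21 kg, upright, bottom-heavy. Body 32 mm high with chamfered steel foot; collar from 32 to 37 mm, 4.4 mm wider all round; plain white round stem 18 mm thick up to 107 mm. Body diameter 40, 50, 60 or 70 mm, one each among the four; which is which is not known. It fits the bore 3.6 mm wider than its body. Origin: centre of the foot's underside; z up the stem
- carrier_2: loose blue round tube carrier, 0.12 to 0.21 kg, upright, bottom-heavy. Body 32 mm high with chamfered steel foot; collar from 32 to 37 mm, 4.4 mm wider all round; plain white round stem 18 mm thick up to 107 mm. Body diameter 40, 50, 60 or 70 mm, one each among the four; which is which is not known. It fits the bore 3.6 mm wider than its body. Origin: centre of the foot's underside; z up the stem
- carrier_3: loose blue round tube carrier, 0.12 to 0.21 kg, upright, bottom-heavy. Body 32 mm high with chamfered steel foot; collar from 32 to 37 mm, 4.4 mm wider all round; plain white round stem 18 mm thick up to 107 mm. Body diameter 40, 50, 60 or 70 mm, one each among the four; which is which is not known. It fits the bore 3.6 mm wider than its body. Origin: centre of the foot's underside; z up the stem
- carrier_4: loose blue round tube carrier, 0.12 to 0.21 kg, upright, bottom-heavy. Body 32 mm high with chamfered steel foot; collar from 32 to 37 mm, 4.4 mm wider all round; plain white round stem 18 mm thick up to 107 mm. Body diameter 40, 50, 60 or 70 mm, one each among the four; which is which is not known. It fits the bore 3.6 mm wider than its body. Origin: centre of the foot's underside; z up the stem
- tray: grey open tray, fixed, 300 x 130 mm outside (x, y), walls 5 mm thick and 25 mm high, floor 5 mm thick. Origin: centre of its underside; the long side is its x axis; it has room for three carriers in a row along x, 95 mm apart
- control_box: grey control box of the shaker, fixed, 90 x 190 x 28 mm (x, y, z), with three push keys in a row along its y axis. Origin: centre of its underside
- yellow_key (a joint): travel of the yellow round push key (28 mm across) on the control box: 0 m up, about 0.006 m fully down, springs back; fully down takes 5 N; pressed straight down; it counts as pressed beyond 0.004 m
- blue_key (a joint): travel of the blue round push key (28 mm across) on the control box: 0 m up, about 0.006 m fully down, springs back; fully down takes 5 N; pressed straight down; it counts as pressed beyond 0.004 m
- green_key (a joint): travel of the green round push key (28 mm across) on the control box: 0 m up, about 0.006 m fully down, springs back; fully down takes 5 N; pressed straight down; it counts as pressed beyond 0.004 m
- yellow_key_top (a point): centre of the top face of the yellow key when up; moves down with it; keys stand 60 mm apart in a row, in any colour order
- blue_key_top (a point): centre of the top face of the blue key when up; moves down with it; keys stand 60 mm apart in a row, in any colour order
- green_key_top (a point): centre of the top face of the green key when up; moves down with it; keys stand 60 mm apart in a row, in any colour order
- wash_bottle: clear wash bottle with red cap, 68 mm across, 164 mm high, a bystander; origin: centre of its underside
- amber_bottle: amber bottle with black cap, 65 mm across, 140 mm high, a bystander; origin: centre of its underside
- beaker: glass beaker, 70 mm across, 86 mm high, a bystander; origin: centre of its underside

How it is judged:
On the way, in this order (a step that is already met when the one before it is completed fails the run):
1. every cup on the shaker holds the carrier that fits it, and all other carriers stand upright in the tray (((horizontal distance between carrier_1 and cup_a below 0.005 m and z of carrier_1 in the frame of cup_a between 0.014 and 0.022 m) or (horizontal distance between carrier_2 and cup_a below 0.005 m and z of carrier_2 in the frame of cup_a between 0.014 and 0.022 m) or (horizontal distance between carrier_3 and cup_a below 0.005 m and z of carrier_3 in the frame of cup_a between 0.014 and 0.022 m) or (horizontal distance between carrier_4 and cup_a below 0.005 m and z of carrier_4 in the frame of cup_a between 0.014 and 0.022 m)) and ((horizontal distance between carrier_1 and cup_b below 0.005 m and z of carrier_1 in the frame of cup_b between 0.014 and 0.022 m) or (horizontal distance between carrier_2 and cup_b below 0.005 m and z of carrier_2 in the frame of cup_b between 0.014 and 0.022 m) or (horizontal distance between carrier_3 and cup_b below 0.005 m and z of carrier_3 in the frame of cup_b between 0.014 and 0.022 m) or (horizontal distance between carrier_4 and cup_b below 0.005 m and z of carrier_4 in the frame of cup_b between 0.014 and 0.022 m)) and ((horizontal distance between carrier_1 and cup_c below 0.005 m and z of carrier_1 in the frame of cup_c between 0.014 and 0.022 m) or (horizontal distance between carrier_2 and cup_c below 0.005 m and z of carrier_2 in the frame of cup_c between 0.014 and 0.022 m) or (horizontal distance between carrier_3 and cup_c below 0.005 m and z of carrier_3 in the frame of cup_c between 0.014 and 0.022 m) or (horizontal distance between carrier_4 and cup_c below 0.005 m and z of carrier_4 in the frame of cup_c between 0.014 and 0.022 m)) and ((x of carrier_1 in the frame of tray between -0.135 and 0.135 m and y of carrier_1 in the frame of tray between -0.055 and 0.055 m and z of carrier_1 in the frame of tray below 0.012 m) or (x of carrier_1 in the frame of shaker between -0.02 and 0.02 m and y of carrier_1 in the frame of shaker between -0.115 and 0.115 m and z of carrier_1 in the frame of shaker between 0.058 and 0.068 m)) and angle between each of carrier_1, carrier_2, carrier_3, carrier_4's own z axis and vertical below 0.12 rad and ((x of carrier_2 in the frame of tray between -0.135 and 0.135 m and y of carrier_2 in the frame of tray between -0.055 and 0.055 m and z of carrier_2 in the frame of tray below 0.012 m) or (x of carrier_2 in the frame of shaker between -0.02 and 0.02 m and y of carrier_2 in the frame of shaker between -0.115 and 0.115 m and z of carrier_2 in the frame of shaker between 0.058 and 0.068 m)) and ((x of carrier_3 in the frame of tray between -0.135 and 0.135 m and y of carrier_3 in the frame of tray between -0.055 and 0.055 m and z of carrier_3 in the frame of tray below 0.012 m) or (x of carrier_3 in the frame of shaker between -0.02 and 0.02 m and y of carrier_3 in the frame of shaker between -0.115 and 0.115 m and z of carrier_3 in the frame of shaker between 0.058 and 0.068 m)) and ((x of carrier_4 in the frame of tray between -0.135 and 0.135 m and y of carrier_4 in the frame of tray between -0.055 and 0.055 m and z of carrier_4 in the frame of tray below 0.012 m) or (x of carrier_4 in the frame of shaker between -0.02 and 0.02 m and y of carrier_4 in the frame of shaker between -0.115 and 0.115 m and z of carrier_4 in the frame of shaker between 0.058 and 0.068 m))), for 0.3 s.
2. then the yellow key is pressed fully down (value of joint yellow_key above 0.004 m), for 0.05 s.
3. then the blue key is pressed fully down (value of joint blue_key above 0.004 m), for 0.05 s.
4. then the green key is pressed fully down (value of joint green_key above 0.004 m), for 0.05 s.
At the end, for the whole second after the job is handed in: each cup present holds its own carrier, within 5 mm of the cup's axis and with its collar on the rim (origin 14 to 22 mm above the cup's origin); every other carrier stands in the tray on its floor; all carriers upright within 0.12 rad and at rest (below 0.02 m/s); the keys are up again (below 2 mm) (all of step 1 and linear speed of each of carrier_1, carrier_2, carrier_3, carrier_4 below 0.02 m/s and value of joint each of yellow_key, blue_key, green_key below 0.002 m); the robot touches nothing.
It fails at once if two keys are held down at once (value of joint each of yellow_key, blue_key above 0.004 m or value of joint each of blue_key, green_key above 0.004 m or value of joint each of yellow_key, green_key above 0.004 m).
It fails at once if a cup is moved more than 2 cm from its place (distance of any of cup_a, cup_b, cup_c from where it was at the start of the episode above 0.02 m).
It fails at once if a bottle or the beaker is moved more than 3 cm or tipped (distance of any of wash_bottle, amber_bottle, beaker from where it was at the start of the episode above 0.03 m or angle between any of wash_bottle, amber_bottle, beaker's own z axis and vertical above 0.4 rad).
Of cup_a, cup_b, cup_c only 2 to 3 are there at a start; the rules pass over those that are not, and their reading is None.
At some moment in a run one of carrier_1, carrier_2, carrier_3, carrier_4 may be knocked a few centimetres aside while the robot is not near it.
Once in a run the grip may slacken for a moment while it holds something.
It also fails if it takes over 184 s, if anything falls off the work surface, if the arm or the gripper's body presses on something with over 40 N, if the wrist force passes 120 N, or if a joint passes its speed limit or range.

## Working session

There is one attempt and no reset: what is moved stays moved. The work goes in short steps, Python scripts to look and compute and a tool call to move; the robot and the scene stay as the last step left them, time stands still between calls to the robot, and variables do not carry over. Pictures are saved under pics/ and viewed, at most 14 in all, crops included, and the job is handed in when it is done.

Besides the shell and the picture viewer there is one more tool, called after "Request:" by a JSON object that holds its "name" and its "arguments". jog_arm: Moves the arm, as the interface text tells. Its arguments: {"type":"object","properties":{"increments":{"type":"array","items":{"type":"array","items":{"type":"number"}}},"hand":{"type":"number"},"grip_force":{"type":"number"}},"required":["increments"]}

```bash
mkdir -p pics
cat > h.py <<'E'
import numpy as np, cv2
from bench import ctrl, vision
def snap(n,f):
    s=vision.snapshot(n); cv2.imwrite('pics/'+f,s['img'][:,:,::-1]); np.savez('pics/'+n+'.npz',**{k:s[k] for k in s}); return s
def load(n): return np.load('pics/'+n+'.npz')
def ray(s,u,v):
    x=(u-s['cx'])/s['fx']; y=(v-s['cy'])/s['fy']; rd=np.hypot(x,y); r=rd
    for _ in range(20): r=rd/(1+s['k1']*r*r)
    k=r/rd if rd>0 else 1
    d=s['R'].T@np.array([x*k,y*k,1.]); return -s['R'].T@s['t'],d
def at(s,u,v,z):
    c,d=ray(s,u,v); return c+d*(z-c[2])/d[2]
def proj(s,X):
    p=s['R']@np.array(X,float)+s['t']; x,y=p[0]/p[2],p[1]/p[2]; k=1+s['k1']*(x*x+y*y)
    return s['fx']*x*k+s['cx'],s['fy']*y*k+s['cy']
E
python3 - <<'E'
from h import *
for n in('top','side'):
    s=snap(n,n+'0.png'); print(n,-s['R'].T@s['t'],s['R'][2],s['fx'],s['k1'])
print(ctrl.state(),ctrl.pinch_z)
E
```

```text
top [0.49841913 0.01857728 1.25869749] [ 0.08280007 -0.0042812  -0.99655698] 420.4897020189797 -0.04545018988222982
side [0.19295687 1.31192906 0.55116346] [ 0.26714183 -0.90543802 -0.32987457] 424.89464593674825 -0.05509856988642142
{'time_s': 0.1, 'qpos': array([-1.30214945e+00,  3.59422938e-01,  1.51128971e+00, -1.43286451e-05,
        1.27249659e+00, -1.15100141e-01]), 'joint_velocities': array([-0.00174025, -0.00047004, -0.00214345, -0.00024466,  0.00013496,
       -0.00015971]), 'joint_torque': array([-6.25932098e-04, -5.16356242e+01, -2.71405578e+01,  6.76235463e-02,
        2.76434817e-02, -4.15336024e-05]), 'tool_pos': array([ 0.22446537, -0.55578061,  0.22191275]), 'tcp_rot': array([-3.13998520e+00, -1.72059456e-04,  3.83751097e-01]), 'contact_force': array([-0.05936591,  0.03563914,  0.41559113]), 'wrist_torque': array([ 0.02261398,  0.02633271, -0.05961709]), 'finger_force': 0.0, 'opening': 0.08790401971104624} -0.0187
```

View pics/top0.png

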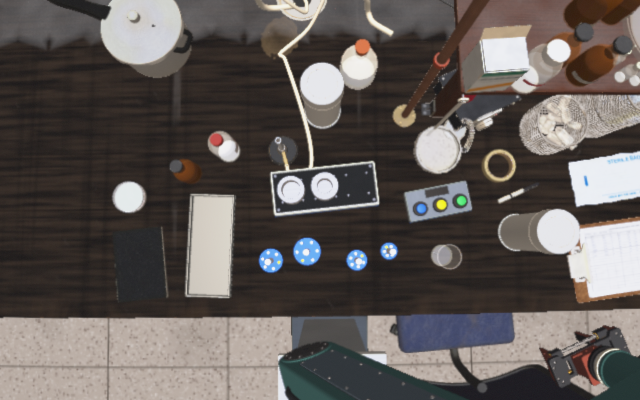

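View pics/side0.png

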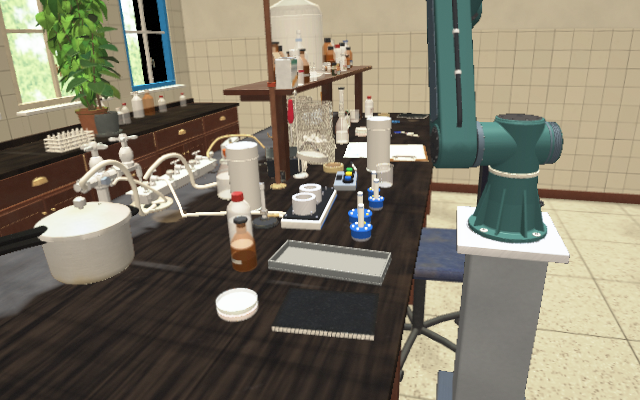

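The top view shows two cups at (291,189) and (325,186), with the empty place on the right. The carriers are at (271,260), (307,251), (357,260) and (389,251). The tray is at (210,246), and the keys run blue (421,208), yellow (441,204), green (461,200). I'll look closer.

Run:
```python
from h import *
i=cv2.imread('pics/top0.png')
a=cv2.resize(i[150:280,250:410],None,fx=5,fy=4.6,interpolation=cv2.INTER_CUBIC)
a=cv2.resize(i[155:275,250:410],None,fx=5,fy=5,interpolation=cv2.INTER_CUBIC);cv2.imwrite('pics/c1.png',a)
s=load('top')
hsv=cv2.cvtColor(i,cv2.COLOR_BGR2HSV)
m=cv2.inRange(hsv,(95,120,90),(125,255,255)); m[:, :240]=0;m[:225]=0;m[280:]=0;m[:,420:]=0
m=cv2.morphologyEx(m,cv2.MORPH_CLOSE,np.ones((5,5)))
n,l,st,c=cv2.connectedComponentsWithStats(m)
for k in range(1,n):
    if st[k,4]>30:
        cs=cv2.findContours((l==k).astype('u1')*1 if 0 else np.uint8(l==k),0,1)[0][0]
        (u,v),r=cv2.minEnclosingCircle(cs)
        p=at(s,u,v,.037); q=at(s,u+r,v,.037); print(u,v,p,2*np.linalg.norm(p-q),st[k,4])
for n_,u,v,z in [('cupL',291,189,.095),('cupR',325,186,.095),('B',421,208,.034),('Y',441,204,.034),('G',461,200,.034)]: print(n_,at(s,u,v,z))
for u,v in[(192,195),(235,195),(230,297),(186,297)]: print('tray',at(s,u,v,.025))
for u,v in[(271,173),(376,162),(379,203),(275,214)]: print('shaker',at(s,u,v,.045))
```

```text
306.6000061035156 251.0 [0.45510362 0.06944962 0.037     ] 0.0822613522803706 588
388.5 250.5 [ 0.45312455 -0.16741231  0.037     ] 0.0514246128120428 150
270.5 260.0 [0.43061198 0.17389744 0.037     ] 0.07218737402263051 426
356.4303283691406 259.70208740234375 [ 0.4281031  -0.07404483  0.037     ] 0.062498509583941826 308
cupL [0.62929362 0.1087061  0.095     ]
cupR [0.63642034 0.01395177 0.095     ]
B [ 0.57518738 -0.26641883  0.034     ]
Y [ 0.58611874 -0.3258148   0.034     ]
G [ 0.59709404 -0.38554262  0.034     ]
tray [0.62339139 0.4074446  0.025     ]
tray [0.62163109 0.27966993 0.025     ]
tray [0.32461058 0.29364386 0.025     ]
tray [0.32568325 0.42222373 0.025     ]
shaker [0.68261283 0.17057268 0.045     ]
shaker [ 0.71099246 -0.1362698   0.045     ]
shaker [ 0.59070355 -0.14206917  0.045     ]
shaker [0.56288719 0.15934089 0.045     ]
```

View pics/c1.png

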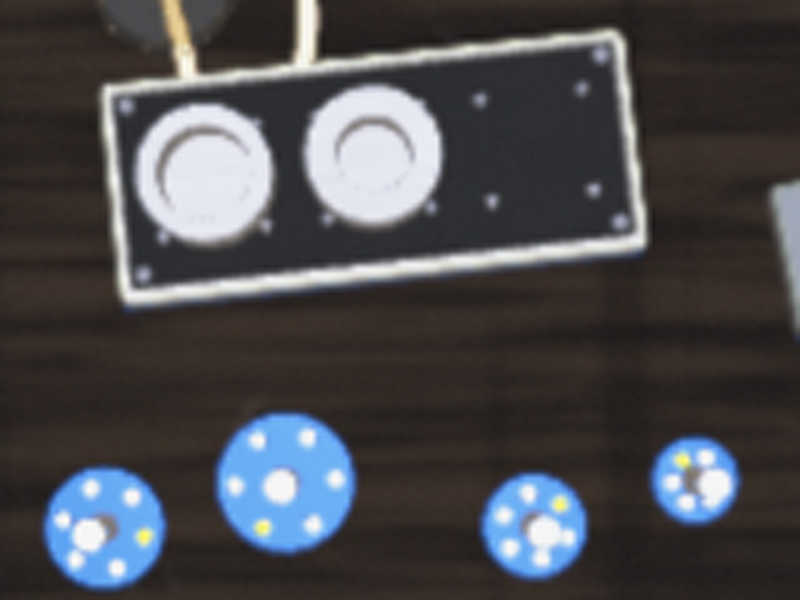

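Collar diameters of 82, 72, 62 and 51 mm identify the bodies as 70 (0.455,0.069), 60 (0.431,0.174), 50 (0.428,-0.074) and 40 (0.453,-0.167). The bores scale to about 54 mm (left cup) and about 44 mm (right cup). I'll start with the 40 and aim it at the right cup.

Request:
{"name": "jog_arm", "arguments": {"increments": [[1.9,3.2,0,0,0,6],[3.8,6.5,0,0,0,12],[5.7,9.7,0,0,0,18],[7.6,13,0,0,0,24],[9.5,16.2,0,0,0,30],[11.4,19.5,0,0,0,36],[13.3,22.7,0,0,0,42],[15.2,26,0,0,0,48],[17.1,29.2,0,0,0,54],[19,32.4,0,0,0,60],[21,35.7,0,0,0,66],[22.8,38.8,-1,0,0,68]], "hand": 0}}

```text
time_s: 1.1
tool_pos: [0.4544, -0.1669, 0.2139]
tcp_rot: [3.139, 0.001, 1.576]
contact_force: [0.6, -1.0, -0.2]
opening: 0.0877
finger_force: 0.0
```

Run:
```python
from h import *
s=load('top')
L=at(s,290.6,189.3,.095);R=at(s,324.2,185.6,.095);print(L,R,np.linalg.norm(L-R))
i=cv2.imread('pics/top0.png')
# dead-reckon from shaker corners
c=[at(s,u,v,.045)[:2] for u,v in[(271,173),(376,162),(379,203),(275,214)]];print(np.mean(c,0))
# stem tops
for x,y in[(88,535),(281,487),(543,532),(715,486)]: print(at(s,(x+.5)/5+249.5,(y+.5)/5+154.5,.107))
print(ctrl.state()['tool_pos'],ctrl.state()['tcp_rot'])
```

```text
[0.6284688  0.10982552 0.095     ] [0.63757151 0.01616468 0.095     ] 0.0941021456327713
[0.63679901 0.01289365]
[0.43028316 0.17400234 0.107     ]
[0.45490611 0.06874129 0.107     ]
[ 0.42855288 -0.07348803  0.107     ]
[ 0.45201908 -0.16787853  0.107     ]
[ 0.45437639 -0.16690422  0.21387453] [3.13890378e+00 1.29387399e-03 1.57605860e+00]
```

Request:
{"name": "jog_arm", "arguments": {"increments": [[-0.2,-0.1,-4,0,0,0],[-0.2,-0.1,-8,0,0,0],[-0.2,-0.1,-12,0,0,0],[-0.2,-0.1,-14,0,0,0],[-0.2,-0.1,-15,0,0,0],[-0.2,-0.1,-15,0,0,0]]}}

```text
time_s: 1.6
tool_pos: [0.4485, -0.168, 0.06]
tcp_rot: [-3.136, -0.003, 1.571]
contact_force: [0.2, 0.1, -0.1]
opening: 0.0877
finger_force: 0.0
```

Request:
{"name": "jog_arm", "arguments": {"increments": [[0,0,0,0,0,0],[0,0,0,0,0,0],[0,0,0,0,0,0],[0,0,0,0,0,0],[0,0,0,0,0,0],[0,0,0,0,0,0]], "hand": 1, "grip_force": 30}}

```text
time_s: 2.1
tool_pos: [0.451, -0.1696, 0.0633]
tcp_rot: [3.141, 0.001, 1.571]
contact_force: [-0.6, -0.4, 0.1]
opening: 0.0511
finger_force: 0.0
```

Request:
{"name": "jog_arm", "arguments": {"increments": [[0,0,0,0,0,0],[0,0,0,0,0,0],[0,0,0,0,0,0],[0,0,0,0,0,0],[0,0,0,0,0,0],[0,0,0,0,0,0],[0,0,0,0,0,0]]}}

```text
time_s: 2.68
tool_pos: [0.4506, -0.1693, 0.0625]
tcp_rot: [-3.141, -0.0, 1.571]
contact_force: [-0.3, 0.7, -0.1]
opening: 0.0175
finger_force: 30.0
```

Request:
{"name": "jog_arm", "arguments": {"increments": [[0,0,4,0,0,0],[0,0,8,0,0,0],[0,0,12,0,0,0],[1.5,1.5,14.5,0,0,0],[4.2,4.2,14.5,0,0,0],[6.9,6.9,14.5,0,0,0],[9.6,9.6,14.5,0,0,0],[12.3,12.3,14.5,0,0,0],[15,15,14.5,0,0,0],[17,17,14.5,0,0,0],[18.6,18.4,14.5,0,0,0],[18.6,18.4,14.5,0,0,0]]}}

```text
time_s: 3.68
tool_pos: [0.6395, 0.0178, 0.207]
tcp_rot: [3.14, -0.001, 1.573]
contact_force: [0.4, -0.3, -1.1]
opening: 0.0177
finger_force: 30.0
```

Request:
{"name": "jog_arm", "arguments": {"increments": [[0,0,0,0,0,0],[0,0,0,0,0,0],[0,0,0,0,0,0]]}}

```text
time_s: 3.93
tool_pos: [0.6355, 0.014, 0.2073]
tcp_rot: [-3.14, 0.0, 1.57]
contact_force: [0.3, 0.5, -1.3]
opening: 0.0171
finger_force: 30.0
```

Run:
```python
from h import *
s=snap('side','side1.png'); i=cv2.imread('pics/side1.png')
T=ctrl.state()['tool_pos'];print(T)
for X in [(T[0],T[1],T[2]-.063),(.6376,.0162,.095),(.6368,.0129,.095),(.6285,.1098,.095)]: print(proj(s,X))
u,v=map(int,proj(s,(.637,.06,.12)))
cv2.imwrite('pics/c2.png',cv2.resize(i[v-50:v+50,u-65:u+65],None,fx=6,fy=6,interpolation=cv2.INTER_CUBIC));print(u-65,v-50)
```

```text
[0.63564451 0.01382237 0.20749454]
(np.float64(309.9138518857895), np.float64(173.15589525725903))
(np.float64(309.73684887544215), np.float64(187.30047452011098))
(np.float64(310.26267730361536), np.float64(187.01219298902))
(np.float64(303.30151323504595), np.float64(196.6418016823441))
240 134
```

View pics/c2.png

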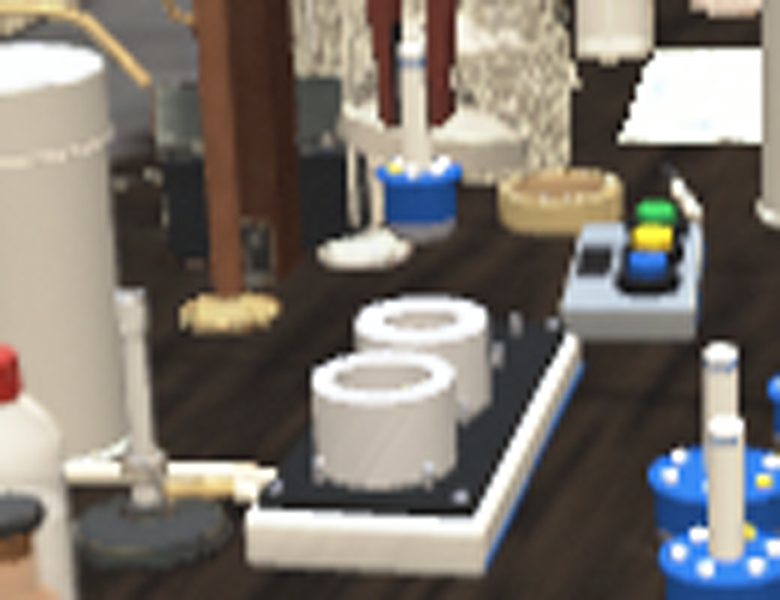

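Request:
{"name": "jog_arm", "arguments": {"increments": [[0.1,0.1,-2,0,0,0],[0.1,0.1,-4,0,0,0],[0.1,0.1,-4.5,0,0,0],[0.1,0.1,-4.8,0,0,0],[0.1,0.1,-5.1,0,0,0],[0.1,0.1,-5.4,0,0,0],[0.1,0.1,-5.7,0,0,0],[0.1,0.1,-5.7,0,0,0],[0.1,0.1,-5.7,0,0,0]]}}

```text
time_s: 4.73
tool_pos: [0.6378, 0.0157, 0.151]
tcp_rot: [3.141, 0.0, 1.571]
contact_force: [0.2, -0.3, -0.3]
opening: 0.0175
finger_force: 30.0
```

Request:
{"name": "jog_arm", "arguments": {"increments": [[0,0,-0.4,0,0,0],[0,0,-0.8,0,0,0],[0,0,-1.2,0,0,0],[0,0,-1.6,0,0,0],[0,0,-2.0,0,0,0],[0,0,-2.3,0,0,0],[0,0,-2.4,0,0,0],[0,0,-2.4,0,0,0]]}}

```text
time_s: 5.4
tool_pos: [0.6374, 0.0157, 0.1261]
tcp_rot: [-3.141, -0.0, 1.571]
contact_force: [-0.1, -0.3, -2.5]
opening: 0.0174
finger_force: 30.0
```

Request:
{"name": "jog_arm", "arguments": {"increments": [[0,0,-0.2,0,0,0],[0,0,-0.3,0,0,0],[0,0,-0.3,0,0,0]]}}

```text
time_s: 5.65
tool_pos: [0.6381, 0.0156, 0.1254]
tcp_rot: [3.14, 0.0, 1.571]
contact_force: [-2.9, -0.1, 8.9]
opening: 0.0175
finger_force: 30.0
```

The fit is confirmed: the collar is on the rim at the expected height, with a reaction force. I'll release and fetch the 50.

Request:
{"name": "jog_arm", "arguments": {"increments": [[0,0,0.3,0,0,0],[0,0,0.3,0,0,0],[0,0,0.3,0,0,0],[0,0,0.3,0,0,0],[0,0,3,0,0,0],[0,0,7,0,0,0],[-2.5,-1,9,0,0,0],[-6,-2.6,9,0,0,0],[-9.6,-4.1,9,0,0,0],[-13.2,-5.6,8,0,0,0],[-16.8,-7.1,7,0,0,0],[-20.3,-8.6,6,0,0,0]], "hand": 0}}

```text
time_s: 6.65
tool_pos: [0.4329, -0.0706, 0.1834]
tcp_rot: [3.141, 0.0, 1.571]
contact_force: [-0.0, -2.0, 0.4]
opening: 0.0878
finger_force: 0.0
```

Request:
{"name": "jog_arm", "arguments": {"increments": [[0,0,0,0,0,0],[0,0,0,0,0,0],[0,0,0,0,0,0]]}}

```text
time_s: 6.9
tool_pos: [0.4356, -0.0706, 0.184]
tcp_rot: [3.14, 0.0, 1.57]
contact_force: [0.7, -0.1, 0.6]
opening: 0.0878
finger_force: 0.0
```

Run:
```python
from h import *
snap('side','side2.png');s=snap('top','top2.png'); i=cv2.imread('pics/top2.png')
cv2.imwrite('pics/c3.png',cv2.resize(i[155:275,250:410],None,fx=5,fy=5,interpolation=cv2.INTER_CUBIC))
```

```text
(no output)
```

View pics/c3.png

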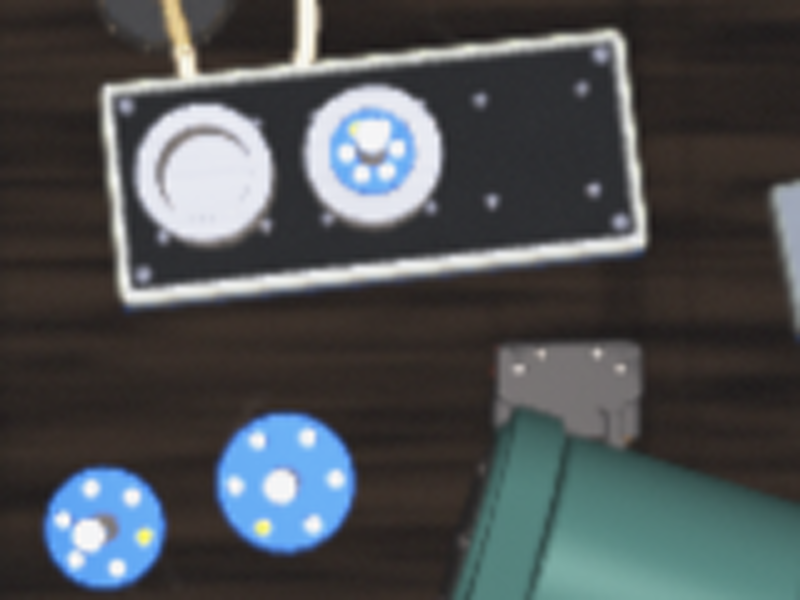

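The 40 carrier sits centred in the right cup at crop (372,152). The others are unmoved. Now I'll lower on the 50.

Request:
{"name": "jog_arm", "arguments": {"increments": [[-0.7,-0.3,-4,0,0,0],[-0.7,-0.3,-8,0,0,0],[-0.7,-0.3,-11,0,0,0],[-0.7,-0.3,-12.1,0,0,0],[-0.7,-0.3,-12.1,0,0,0]]}}

```text
time_s: 7.42
tool_pos: [0.4271, -0.0725, 0.0601]
tcp_rot: [-3.137, -0.002, 1.572]
contact_force: [0.7, 0.3, 0.6]
opening: 0.0877
finger_force: 0.0
```

Request:
{"name": "jog_arm", "arguments": {"increments": [[0,0,0,0,0,0],[0,0,0,0,0,0],[0,0,0,0,0,0],[0,0,0,0,0,0],[0,0,0,0,0,0],[0,0,0,0,0,0],[0,0,0,0,0,0],[0,0,0,0,0,0],[0,0,0,0,0,0],[0,0,0,0,0,0],[0,0,0,0,0,0],[0,0,0,0,0,0]], "hand": 1}}

```text
time_s: 8.42
tool_pos: [0.4275, -0.0733, 0.0625]
tcp_rot: [-3.141, -0.0, 1.571]
contact_force: [-0.4, 0.3, -0.8]
opening: 0.0175
finger_force: 30.0
```

Request:
{"name": "jog_arm", "arguments": {"increments": [[0,0,4,0,0,0],[0,0,8,0,0,0],[0,0,12,0,0,0],[1.5,1.4,14.5,0,0,0],[4.3,4,14.5,0,0,0],[7.1,6.5,14.5,0,0,0],[9.9,9.1,14.5,0,0,0],[12.7,11.6,14.5,0,0,0],[15.5,14.2,14.5,0,0,0],[18.1,16.6,14.5,0,0,0],[20.1,18.4,14.5,0,0,0],[20.1,18.4,14.5,0,0,0]]}}

```text
time_s: 9.42
tool_pos: [0.6323, 0.1144, 0.2069]
tcp_rot: [3.139, -0.002, 1.573]
contact_force: [1.4, -0.0, -0.9]
opening: 0.0176
finger_force: 30.0
```

Request:
{"name": "jog_arm", "arguments": {"increments": [[0,0,0,0,0,0],[0,0,0,0,0,0],[0,0,0,0,0,0],[0,0,0,0,0,0]]}}

```text
time_s: 9.75
tool_pos: [0.6276, 0.1098, 0.2076]
tcp_rot: [-3.141, 0.0, 1.57]
contact_force: [-0.2, 0.4, -1.9]
opening: 0.0178
finger_force: 30.0
```

Request:
{"name": "jog_arm", "arguments": {"increments": [[0.1,0.0,-2,0,0,0],[0.1,0.0,-4,0,0,0],[0.1,0.0,-4.5,0,0,0],[0.1,0.0,-4.8,0,0,0],[0.1,0.0,-5.1,0,0,0],[0.1,0.0,-5.4,0,0,0],[0.1,0.0,-5.7,0,0,0],[0.1,0.0,-5.7,0,0,0],[0.1,0.0,-5.7,0,0,0]]}}

```text
time_s: 10.5
tool_pos: [0.6295, 0.1109, 0.151]
tcp_rot: [-3.142, -0.0, 1.571]
contact_force: [-1.7, 0.7, -0.4]
opening: 0.0175
finger_force: 30.0
```

Request:
{"name": "jog_arm", "arguments": {"increments": [[0,0,-0.4,0,0,0],[0,0,-0.8,0,0,0],[0,0,-1.2,0,0,0],[0,0,-1.6,0,0,0],[0,0,-2.0,0,0,0],[0,0,-2.3,0,0,0],[0,0,-2.6,0,0,0],[0,0,-2.7,0,0,0]]}}

```text
time_s: 11.17
tool_pos: [0.6293, 0.1108, 0.1254]
tcp_rot: [-3.141, -0.0, 1.571]
contact_force: [-10.3, 1.6, 21.5]
opening: 0.018
finger_force: 30.0
```

Request:
{"name": "jog_arm", "arguments": {"increments": [[0,0,0.3,0,0,0],[0,0,0.3,0,0,0],[0,0,0.3,0,0,0],[0,0,0.3,0,0,0],[0,0,3,0,0,0],[0,0,7,0,0,0],[-2.5,0.8,9,0,0,0],[-6,1.9,9,0,0,0],[-9.6,3,9,0,0,0],[-13.2,4.2,8,0,0,0],[-16.8,5.3,7,0,0,0],[-19.9,6.3,6,0,0,0]], "hand": 0}}

```text
time_s: 12.17
tool_pos: [0.4285, 0.1739, 0.1832]
tcp_rot: [3.142, -0.0, 1.57]
contact_force: [-0.5, 0.6, -0.3]
opening: 0.0873
finger_force: 0.0
```

Run:
```python
from h import *
print(ctrl.state()['tool_pos'])
s=snap('top','top3.png'); i=cv2.imread('pics/top3.png'); snap('side','side3.png')
cv2.imwrite('pics/c4.png',cv2.resize(i[155:275,250:410],None,fx=5,fy=5,interpolation=cv2.INTER_CUBIC))
```

```text
[0.42846724 0.17387516 0.18323339]
```

View pics/c4.png

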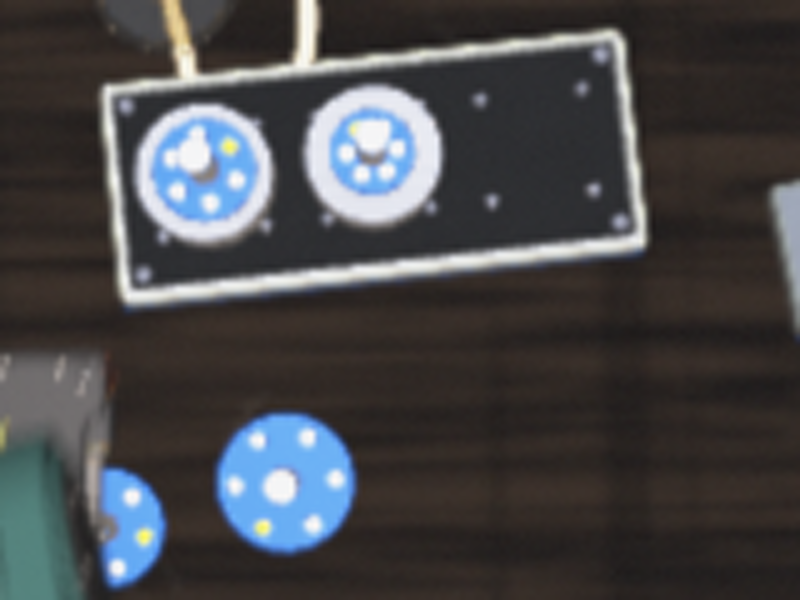

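Both carriers are nested and centred, at crop (205,170) and (372,152). The 60 and 70 are unmoved. I'll take the 60 to the tray.

Request:
{"name": "jog_arm", "arguments": {"increments": [[0,0,-4,0,0,0],[0.1,0,-8,0,0,0],[0.1,0,-11,0,0,0],[0.1,0,-12,0,0,0],[0.1,0,-12,0,0,0]]}}

```text
time_s: 12.68
tool_pos: [0.4306, 0.173, 0.061]
tcp_rot: [-3.137, 0.001, 1.57]
contact_force: [-0.3, -0.8, 0.2]
opening: 0.0877
finger_force: 0.0
```

Request:
{"name": "jog_arm", "arguments": {"increments": [[0,0,0,0,0,0],[0,0,0,0,0,0],[0,0,0,0,0,0],[0,0,0,0,0,0],[0,0,0,0,0,0],[0,0,0,0,0,0],[0,0,0,0,0,0],[0,0,0,0,0,0],[0,0,0,0,0,0],[0,0,0,0,0,0],[0,0,0,0,0,0],[0,0,0,0,0,0]], "hand": 1}}

```text
time_s: 13.68
tool_pos: [0.4314, 0.1736, 0.0635]
tcp_rot: [-3.141, 0.0, 1.571]
contact_force: [-0.2, -0.5, -1.9]
opening: 0.0173
finger_force: 30.0
```

Request:
{"name": "jog_arm", "arguments": {"increments": [[0,0,3,0,0,0],[0,0,6,0,0,0],[0,2,7,0,0,0],[-0.2,5.5,7,0,0,0],[-0.5,9,7,0,0,0],[-0.7,12.5,7,0,0,0],[-0.9,15.5,7,0,0,0],[-1.1,17.9,7,0,0,0],[-1.1,17.9,6,0,0,0],[-1.1,17.9,4,0,0,0],[-1.1,17.9,2,0,0,0],[-1.1,17.9,1,0,0,0]]}}

```text
time_s: 14.68
tool_pos: [0.419, 0.3513, 0.0711]
tcp_rot: [-3.138, 0.002, 1.571]
contact_force: [-0.0, -0.8, -2.2]
opening: 0.0173
finger_force: 30.0
```

Request:
{"name": "jog_arm", "arguments": {"increments": [[0,0,0,0,0,0],[0,0,-0.2,0,0,0],[0,0,-0.4,0,0,0],[0,0,-0.6,0,0,0],[0,0,-0.6,0,0,0]]}}

```text
time_s: 15.1
tool_pos: [0.4214, 0.3529, 0.0683]
tcp_rot: [3.14, -0.001, 1.57]
contact_force: [0.7, 0.2, -1.3]
opening: 0.0179
finger_force: 30.0
```

Request:
{"name": "jog_arm", "arguments": {"increments": [[0,0,-0.1,0,0,0],[0,0,-0.1,0,0,0],[0,0,-0.1,0,0,0],[0,0,0,0,0,0],[0,0,0,0,0,0],[0,0,3,0,0,0],[0,0,7,0,0,0],[0.5,-4,8,0,0,0],[1,-8,8,0,0,0],[1.5,-12,8,0,0,0],[2,-16,8,0,0,0],[2.4,-20,8,0,0,0]], "hand": 0}}

```text
time_s: 16.1
tool_pos: [0.4448, 0.1512, 0.1481]
tcp_rot: [3.14, -0.0, 1.571]
contact_force: [0.8, 0.1, 0.6]
opening: 0.0874
finger_force: 0.0
```

Run:
```python
from h import *
print(ctrl.state()['tool_pos'])
snap('side','side4.png');s=snap('top','top4.png'); i=cv2.imread('pics/top4.png')
cv2.imwrite('pics/c5.png',cv2.resize(i[155:305,170:400],None,fx=3.4,fy=3.4,interpolation=cv2.INTER_CUBIC))
```

```text
[0.44481286 0.15116159 0.14808386]
```

View pics/c5.png

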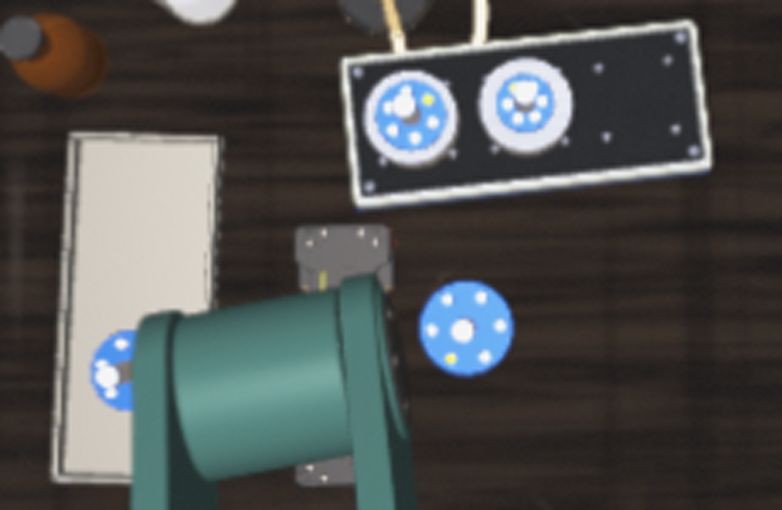

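The 60 stands in the tray at crop (125,370). The 70 is unmoved at (466,328).

Request:
{"name": "jog_arm", "arguments": {"increments": [[0.5,-4,0,0,0,0],[1,-7.5,0,0,0,0],[1.0,-8.2,-1,0,0,0],[1.0,-8.2,-5,0,0,0],[1.0,-8.2,-7.5,0,0,0],[1.0,-8.2,-8.5,0,0,0],[1.0,-8.2,-8.5,0,0,0]]}}

```text
time_s: 16.78
tool_pos: [0.4527, 0.0713, 0.0604]
tcp_rot: [-3.137, -0.0, 1.571]
contact_force: [-0.2, 0.1, -0.5]
opening: 0.0879
finger_force: 0.0
```

Request:
{"name": "jog_arm", "arguments": {"increments": [[0,0,0,0,0,0],[0,0,0,0,0,0],[0,0,0,0,0,0],[0,0,0,0,0,0],[0,0,0,0,0,0],[0,0,0,0,0,0],[0,0,0,0,0,0],[0,0,0,0,0,0],[0,0,0,0,0,0],[0,0,0,0,0,0],[0,0,0,0,0,0],[0,0,0,0,0,0]], "hand": 1}}

```text
time_s: 17.78
tool_pos: [0.4545, 0.0707, 0.0625]
tcp_rot: [-3.141, -0.0, 1.571]
contact_force: [0.8, -0.3, -2.2]
opening: 0.0175
finger_force: 30.0
```

Request:
{"name": "jog_arm", "arguments": {"increments": [[0,0,3,0,0,0],[0,0,6,0,0,0],[1.5,1,7,0,0,0],[3.5,4,7,0,0,0],[5.5,7.5,7,0,0,0],[7.5,11,7,0,0,0],[7.5,15,7,0,0,0],[7.5,19,7,0,0,0],[7.5,23,7,0,0,0],[7.5,26,7,0,0,0],[7.5,27.5,7,0,0,0],[7.5,27.5,4,0,0,0]]}}

```text
time_s: 18.78
tool_pos: [0.5336, 0.3513, 0.1072]
tcp_rot: [3.132, -0.006, 1.574]
contact_force: [1.8, 0.2, -1.4]
opening: 0.0177
finger_force: 30.0
```

Request:
{"name": "jog_arm", "arguments": {"increments": [[0,0,-1,0,0,0],[0,0,-2,0,0,0],[0,0,-2.7,0,0,0],[0,0,-3,0,0,0],[0,0,-3.3,0,0,0],[0,0,-3.5,0,0,0],[0,0,-3.5,0,0,0]]}}

```text
time_s: 19.37
tool_pos: [0.53, 0.3453, 0.0678]
tcp_rot: [3.141, -0.0, 1.57]
contact_force: [0.5, -0.1, -1.7]
opening: 0.0174
finger_force: 30.0
```

Request:
{"name": "jog_arm", "arguments": {"increments": [[0,0,-0.1,0,0,0],[0,0,-0.1,0,0,0],[0,0,-0.1,0,0,0],[0,0,0,0,0,0],[0,0,0,0,0,0],[0,0,3,0,0,0],[0,0,7,0,0,0],[0,0,11,0,0,0],[-1,-3.5,13,0,0,0],[-2,-7,15,0,0,0],[-3,-11,15,0,0,0],[-3,-15,15,0,0,0]], "hand": 0}}

```text
time_s: 20.37
tool_pos: [0.4985, 0.195, 0.2195]
tcp_rot: [3.139, -0.001, 1.573]
contact_force: [0.5, -0.6, -0.5]
opening: 0.0876
finger_force: 0.0
```

Request:
{"name": "jog_arm", "arguments": {"increments": [[0,-4,0,0,0,0],[0,-8,0,0,0,0],[0,-12,0,0,0,0],[0,-16,0,0,0,0],[0,-20,0,0,0,0],[0,-24,0,0,0,0],[0,-28,0,0,0,0],[0,-32,0,0,0,0],[0,-36,0,0,0,0],[1,-40,0,0,0,0],[2,-44,-1,0,0,0],[3,-47,-2,0,0,0]], "hand": 1}}

```text
time_s: 21.37
tool_pos: [0.5303, -0.278, 0.1985]
tcp_rot: [3.139, 0.002, 1.569]
contact_force: [0.2, 0.5, 0.3]
opening: 0.0111
finger_force: 0.0
```

Run:
```python
from h import *
print(ctrl.state()['tool_pos'],ctrl.state()['opening'])
snap('side','side5.png');s=snap('top','top5.png'); i=cv2.imread('pics/top5.png')
cv2.imwrite('pics/c6.png',cv2.resize(i[150:310,170:480],None,fx=2.58,fy=2.58,interpolation=cv2.INTER_CUBIC))
```

```text
[ 0.53026795 -0.27802067  0.19846386] 0.011088837842431776
```

View pics/c6.png

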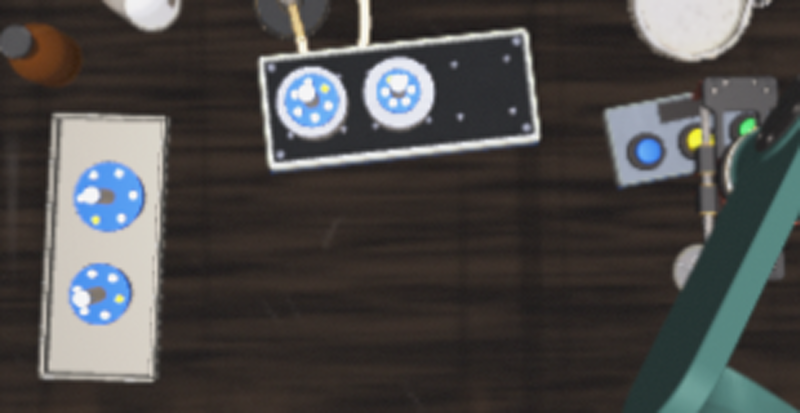

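All carriers are in place: the 70 and 60 stand in the tray, and both cups are filled. I'll turn the hand away from the pan behind the control box and go above yellow.

Request:
{"name": "jog_arm", "arguments": {"increments": [[1,-1,0,0,0,-7],[2,-2,0,0,0,-14],[3,-3,0,0,0,-21],[4,-4,0,0,0,-28],[5,-4.8,0,0,0,-35],[5.6,-4.8,0,0,0,-42],[5.6,-4.8,0,0,0,-49],[5.6,-4.8,-2,0,0,-56],[5.6,-4.8,-4,0,0,-63],[5.6,-4.8,-7,0,0,-70],[5.6,-4.8,-10,0,0,-77],[5.6,-4.8,-12,0,0,-84]]}}

```text
time_s: 22.47
tool_pos: [0.5844, -0.3203, 0.0755]
tcp_rot: [-3.139, 0.002, 0.099]
contact_force: [0.7, -0.2, -0.7]
opening: 0.0007
finger_force: 0.0
```

Request:
{"name": "jog_arm", "arguments": {"increments": [[0,0,-1,0,0,0],[0,0,-2,0,0,0],[0,0,-2,0,0,0]]}}

```text
time_s: 22.72
tool_pos: [0.5849, -0.3213, 0.0564]
tcp_rot: [-3.14, 0.002, 0.109]
contact_force: [-1.0, -0.6, -0.1]
opening: 0.0007
finger_force: 0.0
```

Run:
```python
from h import *
T=ctrl.state()['tool_pos'];print(T)
s=snap('side','side6.png'); i=cv2.imread('pics/side6.png')
u,v=map(int,proj(s,T));print(u,v,proj(s,(T[0],T[1],.034)))
cv2.imwrite('pics/c7.png',cv2.resize(i[v-45:v+45,u-60:u+60],None,fx=6,fy=6,interpolation=cv2.INTER_CUBIC))
```

```text
[ 0.58494846 -0.32127095  0.05636321]
347 171 (np.float64(347.9361093360216), np.float64(176.5794273263414))
```

View pics/c7.png

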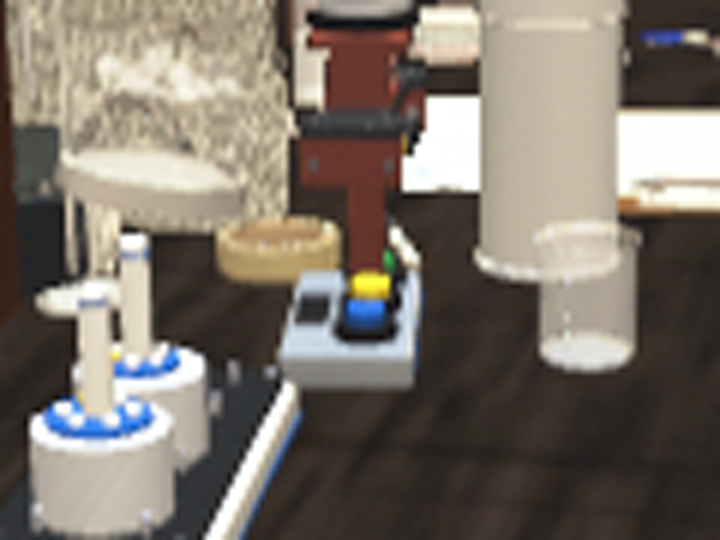

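Fingers are shut above yellow and both collars sit on their rims. Now I'll press, stepping down by force.

Request:
{"name": "jog_arm", "arguments": {"increments": [[0.1,-0.4,0,0,0,0],[0.1,-0.4,-0.8,0,0,0],[0.1,-0.4,-1.5,0,0,0],[0.1,-0.4,-1.8,0,0,0],[0.1,-0.4,-2.0,0,0,0],[0.1,-0.4,-2.0,0,0,0]]}}

```text
time_s: 23.27
tool_pos: [0.5889, -0.3282, 0.0437]
tcp_rot: [3.137, -0.005, 0.105]
contact_force: [-7.5, 4.1, 36.6]
opening: 0.0008
finger_force: 18.1
```

Request:
{"name": "jog_arm", "arguments": {"increments": [[-0.1,0.4,2,0,0,0],[-0.1,0.4,2,0,0,0],[-0.1,0.4,2,0,0,0],[-0.1,0.4,2,0,0,0]]}}

```text
time_s: 23.6
tool_pos: [0.5853, -0.3221, 0.057]
tcp_rot: [-3.141, 0.001, 0.105]
contact_force: [-0.0, -0.4, -0.3]
opening: 0.0002
finger_force: 0.0
```

Request:
{"name": "jog_arm", "arguments": {"increments": [[0,0,-0.5,0,0,0],[0,0,-0.7,0,0,0],[0,0,-0.7,0,0,0]]}}

```text
time_s: 23.85
tool_pos: [0.585, -0.322, 0.0491]
tcp_rot: [-3.14, 0.001, 0.104]
contact_force: [-0.2, 1.1, 2.8]
opening: 0.0005
finger_force: 1.0
```

Request:
{"name": "jog_arm", "arguments": {"increments": [[0,0,-0.2,0,0,0],[0,0,-0.2,0,0,0],[0,0,-0.2,0,0,0]]}}

```text
time_s: 24.1
tool_pos: [0.5851, -0.3221, 0.0483]
tcp_rot: [-3.141, 0.001, 0.105]
contact_force: [-0.4, 0.6, 3.0]
opening: 0.0007
finger_force: 1.3
```

Request:
{"name": "jog_arm", "arguments": {"increments": [[0,0,-0.2,0,0,0],[0,0,-0.2,0,0,0],[0,0,-0.2,0,0,0]]}}

```text
time_s: 24.35
tool_pos: [0.5853, -0.3222, 0.0466]
tcp_rot: [-3.141, 0.001, 0.105]
contact_force: [-2.6, 0.6, 3.8]
opening: 0.0007
finger_force: 1.8
```

Request:
{"name": "jog_arm", "arguments": {"increments": [[0,0,-0.3,0,0,0],[0,0,-0.4,0,0,0],[0,0,-0.4,0,0,0],[0,0,-0.4,0,0,0]]}}

```text
time_s: 24.68
tool_pos: [0.5856, -0.3223, 0.0442]
tcp_rot: [3.141, -0.0, 0.105]
contact_force: [-4.8, 2.4, 15.2]
opening: 0.0006
finger_force: 7.5
```

Request:
{"name": "jog_arm", "arguments": {"increments": [[0,0,2,0,0,0],[0,0,2.5,0,0,0],[-0.5,3,2.5,0,0,0],[-1.1,5.9,2.5,0,0,0],[-1.1,5.9,2.5,0,0,0],[-1.1,5.9,1.2,0,0,0],[-1.1,5.9,0.5,0,0,0],[-1.1,5.9,0.2,0,0,0],[-1.1,5.9,0,0,0,0],[-1.1,5.9,0,0,0,0],[-1.1,5.9,0,0,0,0]]}}

```text
time_s: 25.6
tool_pos: [0.5753, -0.2632, 0.0442]
tcp_rot: [-3.141, -0.001, 0.104]
contact_force: [-2.4, 4.7, 15.6]
opening: 0.0008
finger_force: 7.9
```

Blue is fully down. Now green, which is (+2.2, -11.9) cm from blue.

Request:
{"name": "jog_arm", "arguments": {"increments": [[0,0,2,0,0,0],[0,0,2.5,0,0,0],[0.7,-4,2.5,0,0,0],[1.4,-8,2.5,0,0,0],[2.2,-11.9,2.5,0,0,0],[2.2,-11.9,2.5,0,0,0],[2.2,-11.9,1.2,0,0,0],[2.2,-11.9,0.5,0,0,0],[2.2,-11.9,0.2,0,0,0],[2.2,-11.9,0,0,0,0],[2.2,-11.9,0,0,0,0],[2.2,-11.9,0,0,0,0]]}}

```text
time_s: 26.6
tool_pos: [0.5961, -0.3821, 0.0442]
tcp_rot: [3.14, 0.001, 0.106]
contact_force: [-5.0, -2.2, 15.0]
opening: 0.0003
finger_force: 7.7
```

Request:
{"name": "jog_arm", "arguments": {"increments": [[0,0,2,0,0,0],[0,0,6,0,0,0],[0,0,10,0,0,0],[0,0,14,0,0,0],[-1,-3,15,0,0,0],[-2,-6,15,0,0,0],[-2,-8,15,0,0,0],[-2,-8,15,0,0,0],[-2,-8,15,0,0,0],[-2,-8,15,0,0,0]]}}

```text
time_s: 27.43
tool_pos: [0.5763, -0.4598, 0.191]
tcp_rot: [-3.138, 0.002, 0.106]
contact_force: [-0.8, 0.8, -0.3]
opening: 0.0002
finger_force: 0.0
```

Run:
```python
from h import *
s=snap('top','top7.png'); i=cv2.imread('pics/top7.png')
cv2.imwrite('pics/c8.png',cv2.resize(i[130:310,170:480],None,fx=2.58,fy=2.58,interpolation=cv2.INTER_CUBIC))
```

```text
(no output)
```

View pics/c8.png

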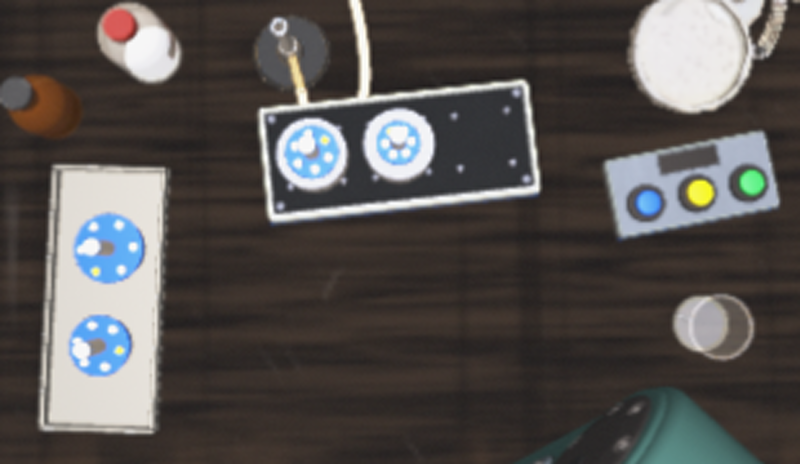

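Everything is in place, the keys are up and the arm is clear, so I'm handing in.

```bash
python3 -c "
from bench import ctrl
print(ctrl.hand_in())"
```

```text
the job is handed in; nothing more can be done
None
```

The job is handed in, though no verdict came back: the 40 mm and 50 mm carriers are nested in the two cups present, the 60 mm and 70 mm ones stand in the tray, and yellow, blue and green were pressed in that order.

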